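# Lock the gas cartridge and hold the sandwich iron over the burner

## Robot

A 7-joint arm with a two-finger parallel gripper is mounted at the origin on the work surface. World frame = base frame: x ahead of the robot, y to its left, z up, the work surface at z = 0. Lengths are in m, angles in rad, forces in N, time in s.
With the tool pointing down it reaches from about 0.4 to 0.875 m from the base axis. Payload 19.3 kg.
Tool frame: the origin (TCP) lies midway between the tips of the shut fingers; the grasp point (between the pads) lies 19 mm behind it (bot.pinch_z is the distance from the TCP to the grasp point, in m); z points along the fingers, y is the line along which they close (so a half turn about z gives the same grasp; the last joint's range is limited). The gripper opens to 85 mm and grips with 20 to 120 N. Pads are 22 mm wide; open, the fingers measure 114 mm over their backs; the gripper's body (76 mm by 85 mm) begins 54 mm behind the grasp point. The pads swing forward as they close: fully open they stand 13 mm farther back than shut.
Start: joints at [-0.07, 0.521, -0.036, 1.599, 0.021, 1.021, -0.113], TCP at [0.625, -0, 0.231] pointing down, gripper open.
Joint ranges: [-2.91, 2.91], [-0.3, 2.13], [-1.5, 1.42], [0.17, 2.43], [-1.26, 4.41], [0.16, 1.93], [-2.52, 2.52]. Speed limits (rad/s): [1.89, 1.89, 2.39, 2.39, 3.01, 3.01, 3.01].

## Interface

Orientations are given as [roll, pitch, yaw] about the fixed x, y, z axes, in that order (R = Rz(yaw) Ry(pitch) Rx(roll)).
In Python, from workcell import observe, viewer, bot gives the robot as it stands. The module is installed in compiled form; this text tells all that it offers.
- The arm moves only by the tool play_rows, never from a script. Its argument "motion" is a list of rows, each a list of 7 numbers: the shift along the tool's x, y, z in cm, then the turn, a rotation vector about the tool's x, y, z in rad, then the opening, from -1 (shut) to 1 (fully open), so that 0 is half open. A call has exactly 5 rows; each row is the pose to reach, as a shift and turn from the pose commanded when the call began, along the tool's axes at that moment; what a row does not reach only later rows make up. A row lasts 1/10 s, in which the tool goes at most 50 mm and 8.59 degrees, less where a joint would pass 70% of its speed; a pose out of reach is approached as far as the arm can. A call with a gripper value outside its range is refused whole. The fingers move at their own pace and stop on an object; "squeeze" is the grip in N (left out, the last holds). Time passes only in rows, so rows that repeat a pose let the fingers close, or fill a call up. It gives the time, the measured TCP pose, the force, the opening and the grip force at its end, in the units of the state.
- observe(): the state, without advancing time (a new reading comes with each control period).
- viewer.grab_frame(name): name is "scene" or "side" or "wrist"; returns (picture, depth): 384x512x3 uint8, red, green, blue; 384x512 float32, m along the optical axis (not along the pixel's ray), 0 where there is no reading.
- viewer.camera_info(name): a dict with "fx", "fy", "cx", "cy" (pixels), "R" (3x3) and "t" (3): a world point X has camera coordinates R X + t. Camera axes: x right, y down, z forward; pixel columns grow to the right and rows downward; lengths in m; the calibration is good to about 2 mm. A picture is of the moment at which its call begins: read the wrist's pose just before it. camera_info takes no time and is no camera call; for the wrist camera it gives the pose at the moment of the call.
- bot.job_done(): hands the job in; it is judged then, once.
The state is a dict: "clock": time; "qpos": joint angles; "qd": joint speeds; "joint_efforts": joint torques, N m; "position": TCP position; "tool_rot": TCP orientation; "force": force on the tool from outside, world axes, zero at the start; "moment": the same for the moment, N m; "grip_width": finger opening in m; "finger_force": force on a finger pad.
Only numpy, scipy, OpenCV 4.12 (cv2) and the standard library are available. Lean on these libraries where they do the work, as an engineer would, in place of code of your own. Each camera call takes 0.05 s, during which the arm holds its last target. There are 200 camera calls.

## Task

Make the table stove ready: press its red cartridge lever down until it catches and stays down by itself. Then pick up the sandwich iron by its balance point, the bare steel neck between shells and grips, and hold it level with its shells over the middle of the burner, about 5 cm above the pan support and touching nothing else, so that I can light the burner beneath it. Finish while still holding it there; leave the bread box, the tart tin and the sauce bottle where they are.

Things in the scene. Friction and masses are not known exactly. Their poses are not given: they have to be found in the camera images.
- stove: Gas table stove, fixed, black with steel front panel: 250 mm deep (x), 310 mm wide (y), body top 70 mm high. Origin at the centre of its underside; its front (lever, knob) faces its -x; burner on its +y half, closed cartridge lid (top 86 mm high) on its -y half. The fixed black knob stands 20 mm out of the front, 80 mm to the -y side of the lever, its top 57 mm high.
- burner (a point): Middle of the burner at the height of the top of the pan support (100 mm above the counter), a ring of six dark steel arms 160 mm across; at x 0, y +60 mm in the stove's frame.
- lock_lever (a joint): Red cartridge lever on the stove's front, sliding straight down its slot: 0 = up (unlocked), 0.024 m = fully down (locked). A spring pushes it up with 2 N at first, rising to about 9 N at 9 mm and easing off to 17 mm; past that a sprung catch snaps it fully down and keeps it there by itself.
- lock_tab (a point): Middle of the flat top of the lever's red tab, which moves with it: 74 mm above the counter when up, 50 mm when locked. The tab sticks out 33 mm from the stove's front (its -x), is 28 mm wide (stove's y) and 8 mm thick; this point is 18 mm in front of the stove's front panel. Press on it from above.
- iron: Closed sandwich iron lying on the counter, 0.55 to 0.8 kg: two dark cast shells on a long handle, 370 mm in all. Origin on the underside below its balance point; +x along the handle to the shells, z up. Shells x +37 to +142 mm, 105 mm wide, 36 mm thick. Bare steel neck x -37 to +37 mm, 18 mm wide (y), z 8 to 30 mm. Black grips x -37 to -223 mm, 26 mm wide, 36 mm high. Rests on shells and grips.
- iron_balance (a point): Balance point of the iron: middle of the bare steel neck, 19 mm above the iron's underside. The neck can be gripped across its 18 mm width from above.
- iron_pan (a point): Centre of the underside of the iron's shells, 89 mm from the balance point along the iron's +x.
- bread_box: Hexagonal wooden box with brioche pieces, 180 mm across, 57 mm high, loose. Origin at the centre of its underside. Leave alone.
- tart_tin: Small dark metal tart tin with yellow filling, 74 mm across, 33 mm high, loose. Origin at the centre of its underside. Leave alone.
- sauce_bottle: Orange-red squeeze bottle, 62 mm across, 178 mm high, loose, standing. Origin at the centre of its underside. Leave alone.

How it is judged:
By the outcome, as a careful person would: the job done as asked, in the order asked, and still so for the second after the job is handed in, while the arm keeps its last pose, push and grip.
It also fails if it takes over 53 s, if anything falls off the work surface, if the arm or the gripper's body presses on something with over 40 N, if the wrist force passes 120 N, or if a joint passes its speed limit or range.

## Working session

There is one attempt and no reset: what is moved stays moved. The work goes in short steps, Python scripts to look and compute and a tool call to move; the robot and the scene stay as the last step left them, time stands still between calls to the robot, and variables do not carry over. Pictures are saved under pics/ and viewed, at most 10 in all, crops included, and the job is handed in when it is done.

Besides the shell and the picture viewer there is one more tool, called after ">>>" as a command line: name --pt "numbers of a row" for each row, then --argument value for the rest. play_rows: Moves the arm, as the interface text tells. Its arguments: {"type":"object","properties":{"motion":{"type":"array"},"squeeze":{"type":"number"}},"required":["motion"]}

```bash
mkdir -p pics; cat > h.py <<'E'
import numpy as np,cv2
from workcell import observe,viewer,bot
def grab(n,f=None):
    ci=viewer.camera_info(n); p,d=viewer.grab_frame(n)
    if f: cv2.imwrite('pics/'+f,p[:,:,::-1])
    return p,d,ci
def cloud(d,ci):
    v,u=np.mgrid[:d.shape[0],:d.shape[1]]
    c=np.stack([(u-ci['cx'])/ci['fx']*d,(v-ci['cy'])/ci['fy']*d,d],-1)
    return (c-ci['t'])@ci['R']   # R^T (c-t)
E
python3 - <<'E'
from h import *
print(observe())
ps=[]
for n in('scene','side'):
    p,d,ci=grab(n); ps.append(p); np.savez(n+'.npz',p=p,d=d,W=cloud(d,ci))
    print(n,(d>0).mean(),-ci['R'].T@ci['t'])
cv2.imwrite('pics/a.png',cv2.resize(np.hstack(ps)[:,:,::-1],(800,300)))
cv2.imwrite('pics/b.png',ps[0][:,:,::-1])
E
```

```text
{'clock': 0.0, 'qpos': array([-0.07019222,  0.52203607, -0.03630695,  1.60002468,  0.02121489,
        1.02112975, -0.11278358]), 'qd': array([-0.00013524,  0.00052347, -0.0007907 , -0.00038629,  0.00230419,
        0.00046368, -0.00093109]), 'joint_efforts': array([-4.24098413e-03, -9.27110124e+01,  1.97758444e+00, -3.69928443e+01,
        1.76317629e-02,  8.19846697e-03, -6.58496788e-05]), 'position': array([ 6.24639362e-01, -6.03783416e-05,  2.30706262e-01]), 'tool_rot': array([-3.14038522e+00,  1.11354978e-04,  1.57078542e+00]), 'force': array([-0.68026909, -0.48207556, -0.07956806]), 'moment': array([-0.03550434,  0.00676955,  0.00173718]), 'finger_force': 0.0, 'grip_width': 0.08531541471783813}
scene 0.9959157307942709 [1.29345525 0.21211015 1.10411449]
side 0.9962921142578125 [-0.25066876 -0.92902429  1.36007927]
```

View pics/a.png

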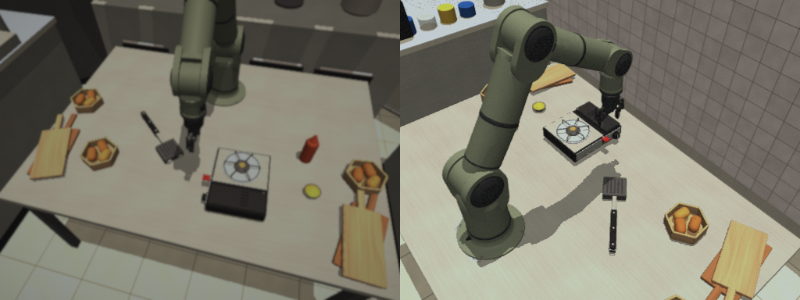

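View pics/b.png

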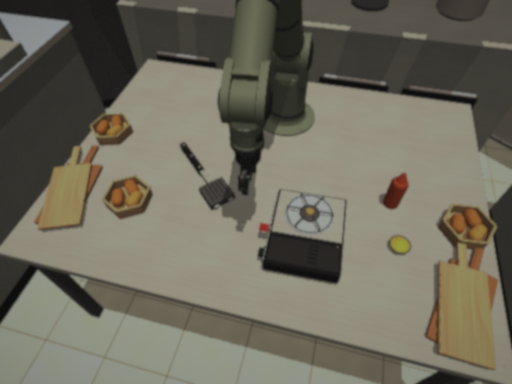

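The scene view shows the iron at about (205,180), the stove at about (305,235) with its red tab at (264,229), the bottle at (397,190) and the tin at (400,245).

```bash
python3 - <<'E'
from h import *
for n,ib,sb in(('scene',(170,130,245,215),(250,180,360,290)),('side',(255,215,300,330),(170,120,300,210))):
    z=np.load(n+'.npz');p=z['p'].astype(int);W=z['W']
    r,g,b=p[...,0],p[...,1],p[...,2]
    def box(m,q):
        o=np.zeros_like(m);o[q[1]:q[3],q[0]:q[2]]=m[q[1]:q[3],q[0]:q[2]];return o
    m=box((W[...,2]>.010)&(W[...,2]<.06)&(p.max(-1)<110),ib)
    nb,l,s,c=cv2.connectedComponentsWithStats(m.astype(np.uint8))
    k=1+np.argmax(s[1:,4]);P=W[l==k]
    print(n,'iron',s[k],np.percentile(P[:,2],[5,50,95]))
    (cx,cy),(w,h),a=cv2.minAreaRect((P[:,:2]*1000).astype(np.float32));print(' rect',cx,cy,w,h,a)
    q=P[:,:2]-P[:,:2].mean(0);u,sv,vt=np.linalg.svd(q,full_matrices=False);t=q@vt[0];print(' axis',vt[0],P[:,:2].mean(0),t.min(),t.max())
    for lo in np.arange(t.min(),t.max(),.03):
        k2=(t>=lo)&(t<lo+.03); print('  ',lo.round(3),k2.sum(),P[k2].mean(0).round(3),np.ptp((q@vt[1])[k2]).round(3))
    m=box((r>120)&(r>2*g)&(r>2*b),sb); P=W[m];print(' red',m.sum(),P.mean(0),P.min(0),P.max(0), 'top',P[P[:,2]>.068].mean(0))
    m=box((W[...,2]>.055)&(W[...,2]<.08),sb);P=W[m]
    print(' stove top',m.sum(),cv2.minAreaRect((P[:,:2]*1000).astype(np.float32)))
    m=box((W[...,2]>.08)&(W[...,2]<.094),sb);P=W[m];print(' lid',cv2.minAreaRect((P[:,:2]*1000).astype(np.float32)))
    m=box((W[...,2]>.0945)&(W[...,2]<.115),sb);P=W[m];print(' support',m.sum(),cv2.minAreaRect((P[:,:2]*1000).astype(np.float32)))
E
for n in scene side; do :; done; python3 - <<'E'
import numpy as np,cv2
p=np.load('side.npz')['p'][110:240,160:310,::-1]
q=np.load('scene.npz')['p'][125:295,165:365,::-1]
cv2.imwrite('pics/c.png',np.hstack([cv2.resize(p,(400,347)),cv2.resize(q,(400,347))]))
E
```

```text
scene iron [199 178  36  31 684] [0.01775712 0.03621432 0.04053782]
 rect 515.9751586914062 -172.8557586669922 152.14447021484375 104.5438232421875 46.17180633544922
 axis [0.36610529 0.93057343] [ 0.53633529 -0.15665924] -0.09643038068698369 0.059439490849535905
   -0.096 7 [ 0.502 -0.227  0.023] 0.057
   -0.066 106 [ 0.521 -0.203  0.035] 0.089
   -0.036 177 [ 0.522 -0.174  0.036] 0.115
   -0.006 195 [ 0.546 -0.151  0.036] 0.117
   0.024 177 [ 0.55  -0.123  0.031] 0.104
   0.054 22 [ 0.535 -0.095  0.025] 0.031
 red 44 [0.66821336 0.0617034  0.07478748] [0.65436053 0.04853424 0.06941347] [0.67833846 0.07513553 0.0781589 ] top [0.66821336 0.0617034  0.07478748]
 stove top 3511 ((635.3721923828125, 187.87496948242188), (311.67938232421875, 285.76568603515625), 2.0667831897735596)
 lid ((639.5340576171875, 205.3272705078125), (292.8536376953125, 233.90907287597656), 2.489396333694458)
 support 142 ((575.978515625, 202.55467224121094), (157.55841064453125, 139.24598693847656), 34.0069465637207)
side iron [259 226  31  30 822] [0.01860883 0.03622689 0.04175952]
 rect 521.787109375 -170.56
[... 161 characters left out ...]
122364
   -0.067 147 [ 0.551 -0.133  0.036] 0.102
   -0.037 203 [ 0.536 -0.156  0.037] 0.105
   -0.007 209 [ 0.516 -0.178  0.037] 0.104
   0.023 260 [ 0.497 -0.199  0.03 ] 0.104
   0.053 3 [ 0.474 -0.208  0.032] 0.001
 red 43 [0.66703888 0.05921838 0.07379239] [0.65185191 0.03937211 0.03450648] [0.71135314 0.07857576 0.08280816] top [0.66579606 0.05842599 0.07492089]
 stove top 2454 ((631.4862670898438, 185.3638916015625), (310.1029357910156, 286.39404296875), 2.324531316757202)
 lid ((649.866943359375, 175.76217651367188), (305.8409118652344, 271.92156982421875), 10.991968154907227)
 support 103 ((631.08984375, 197.85818481445312), (163.01832580566406, 259.94134521484375), 89.7419204711914)
```

View pics/c.png

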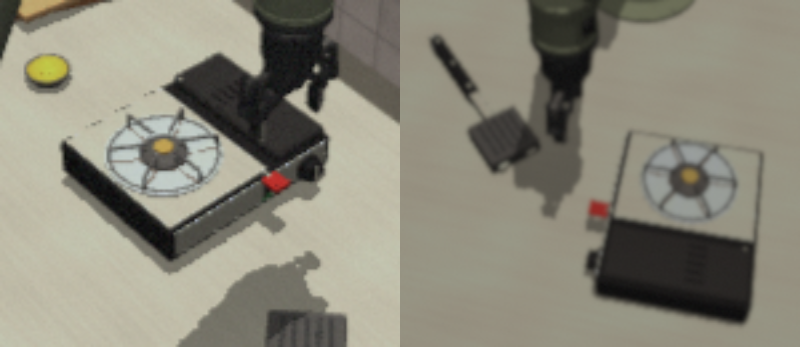

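Stove yaw ≈ 92°, so its front faces world −y. Tab ≈ (0.667, 0.060), burner ≈ (0.574, 0.202). I'll go above the tab with the fingers shut.

>>> play_rows --pt "1 0.7 2 0 0 0 -1" --pt "2.5 2 5 0 0 0 -1" --pt "4.2 3.2 9 0 0 0 -1" --pt "5.4 4 11.5 0 0 0 -1" --pt "5.8 4.2 12.5 0 0 0 -1" --squeeze 40

```text
clock: 0.6
position: [0.666, 0.0595, 0.1032]
tool_rot: [-3.138, -0.0, 1.572]
force: [0.3, -0.2, 0.7]
grip_width: 0.0125
finger_force: 0.0
```

```bash
python3 - <<'E'
from h import *
s=observe();print(s['clock'],s['position'],s['grip_width'],s['force'])
p,d,ci=grab('wrist','w1.png');np.savez('w1.npz',p=p,d=d,W=cloud(d,ci))
W=cloud(d,ci);q=p.astype(int);m=(q[...,0]>100)&(q[...,0]>2*q[...,1])&(W[...,2]>.06)&(W[...,2]<.085)
P=W[m];print(m.sum(),P.mean(0),P.min(0),P.max(0))
E
```

```text
0.6 [0.66599237 0.05945843 0.10315918] 0.012478593700206183 [ 0.31921158 -0.21632701  0.65125931]
1690 [0.66744139 0.06207145 0.07332213] [0.65347312 0.04400431 0.06769574] [0.68113062 0.07687369 0.07625546]
```

View pics/w1.png

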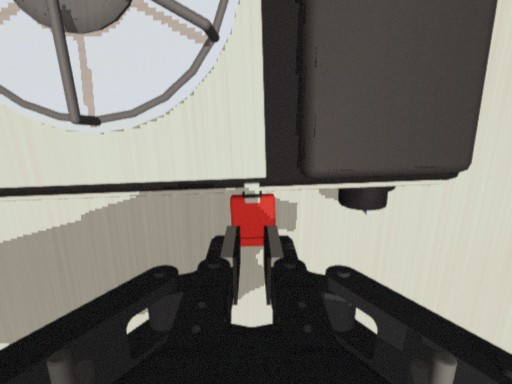

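The wrist view shows the red tab at about (253,220), centred ahead of the fingertips, and the knob well clear at (362,197). Now I'll press.

>>> play_rows --pt "0 0.1 0.5 0 0 0 -1" --pt "0 0.1 1.5 0 0 0 -1" --pt "0 0.1 3 0 0 0 -1" --pt "0 0.1 4.2 0 0 0 -1" --pt "0 0.1 4.8 0 0 0 -1"

```text
clock: 1.15
position: [0.6681, 0.0573, 0.0574]
tool_rot: [3.141, 0.0, 1.57]
force: [1.0, -0.1, 1.0]
grip_width: -0.0002
finger_force: 0.6
```

>>> play_rows --pt "0 0 0.2 0 0 0 -1" --pt "0 0 0.4 0 0 0 -1" --pt "0 0 0.6 0 0 0 -1" --pt "0 0 0.6 0 0 0 -1" --pt "0 0 0.6 0 0 0 -1"

```text
clock: 1.65
position: [0.668, 0.058, 0.0524]
tool_rot: [3.142, -0.0, 1.571]
force: [-0.3, 0.3, 0.1]
grip_width: 0.0
finger_force: 0.0
```

No force at z 0.052, so the catch seems to have snapped. I'll lift clear, verify the lever and refine the iron.

>>> play_rows --pt "0 0 -1 0 0 0 -1" --pt "0 0 -4 0 0 0 -1" --pt "-2 -1 -8 0 0 0 -1" --pt "-6 -3 -12 0 0 0 0" --pt "-10 -5 -15 0 0 0 1"

```text
clock: 2.15
position: [0.6228, -0.0322, 0.1971]
tool_rot: [3.14, -0.0, 1.572]
force: [1.3, -1.4, 0.9]
grip_width: 0.0283
finger_force: 0.0
```

```bash
python3 - <<'E'
from h import *
s=observe();print(s['clock'],s['position'])
p,d,ci=grab('scene');W=cloud(d,ci);q=p.astype(int)
m=(q[...,0]>100)&(q[...,0]>2*q[...,1]);m[:180]=0;m[290:]=0;m[:,:245]=0;m[:,300:]=0
print('red',m.sum(),W[m].mean(0),np.percentile(W[m][:,2],[10,50,90]))
for n,(x0,y0,x1,y1) in(('scene',(170,130,245,215)),('side',(255,220,300,330))):
    if n=='side': z=np.load('side.npz');p,d,W=z['p'],z['d'],z['W']
    m=np.zeros(d.shape,bool);m[y0:y1,x0:x1]=1
    m&=(W[...,2]>.012)&(W[...,2]<.055)
    m&=(W[...,1]<-.05)
    nb,l,st,c=cv2.connectedComponentsWithStats(m.astype(np.uint8),connectivity=8)
    for k in range(1,nb):
        if st[k,4]<40: continue
        P=W[l==k];top=P[P[:,2]>.03]
        (a,b),(w,h),an=cv2.minAreaRect((top[:,:2]*1000).astype(np.float32))
        print(n,st[k],P.mean(0).round(3),top.mean(0).round(3),'rect',round(a),round(b),round(w),round(h),round(an,1))
    P=W[m]; g=P[(P[:,0]<.46)]
    if len(g): print(' grips mean',g.mean(0),len(g),g.min(0),g.max(0))
E
```

```text
2.15 [ 0.62282688 -0.03222612  0.1970546 ]
red 47 [0.68275989 0.06479691 0.07234425] [0.04742138 0.05013551 0.05350225]
scene [ 180  141   55   68 1021] [ 0.493 -0.202  0.034] [ 0.49  -0.203  0.037] rect 436 -257 371 105 46.6
 grips mean [ 0.38833457 -0.31169137  0.0331495 ] 280 [ 0.30199436 -0.39405174  0.01210413] [ 0.45964897 -0.22325123  0.04400908]
side [ 259  226   31   97 1360] [ 0.468 -0.228  0.035] [ 0.47  -0.226  0.036] rect 438 -261 375 103 47.2
 grips mean [ 0.37685463 -0.32325087  0.03465219] 490 [ 0.30629497 -0.40326762  0.01221421] [ 0.45959756 -0.16303329  0.04416379]
```

The lever top now sits at z ≈ 0.050, so it is latched. The iron's balance point is ≈ (0.466, −0.229), yaw 47°. I'll move over it.

>>> play_rows --pt "-3 -2 0 0 0 0.14 1" --pt "-7 -5 0 0 0 0.28 1" --pt "-11 -9 0 0 0 0.42 1" --pt "-15 -12 0 0 0 0.56 1" --pt "-18 -15 1 0 0 0.7 1"

```text
clock: 2.7
position: [0.4724, -0.2138, 0.1861]
tool_rot: [3.139, -0.001, 0.865]
force: [0.9, -1.3, 0.2]
grip_width: 0.0857
finger_force: 0.0
```

>>> play_rows --pt "0 0 0.5 0 0 0.05 1" --pt "0 0 1 0 0 0.05 1" --pt "0 0 1 0 0 0.05 1" --pt "0 0 1 0 0 0.05 1" --pt "0 0 1 0 0 0.05 1"

```text
clock: 3.2
position: [0.4736, -0.2113, 0.1746]
tool_rot: [3.141, -0.0, 0.823]
force: [-0.4, -0.4, -0.5]
grip_width: 0.0852
finger_force: 0.0
```

```bash
python3 - <<'E'
from h import *
from scipy.spatial.transform import Rotation as Ro
s=observe();print(s['clock'],s['position'],s['tool_rot'],s['qpos'])
p,d,ci=grab('wrist','w2.png');W=cloud(d,ci)
T=Ro.from_euler('xyz',s['tool_rot']).as_matrix()
m=(W[...,2]>.012)&(W[...,2]<.045)
nb,l,st,c=cv2.connectedComponentsWithStats(m.astype(np.uint8));k=1+np.argmax(st[1:,4]);P=W[l==k]
Q=(P-s['position'])@T   # tool frame
for x in np.arange(-.12,.17,.01):
    k=abs(Q[:,0]-x)<.005
    if k.sum()>5:
        y=Q[k,1];print(round(x,2),k.sum(),(np.percentile(y,[1,99])*1000).round(1),np.median(P[k,2]).round(3))
E
```

```text
3.2 [ 0.47363551 -0.21134392  0.17461131] [ 3.14137832e+00 -3.05834198e-04  8.22961498e-01] [ 0.18189702  0.43371314  0.1628924   1.94200106 -0.09802881  0.77302282
 -0.34763995]
-0.12 177 [-4.3 20.1] 0.035
-0.11 189 [-4.2 20. ] 0.035
-0.1 187 [-4.2 19.8] 0.035
-0.09 196 [-4.1 20.8] 0.035
-0.08 207 [-4.1 20.6] 0.035
-0.07 203 [-4.  20.4] 0.035
-0.06 268 [-4.2 20.3] 0.035
-0.05 176 [-1.1 17.5] 0.029
-0.04 163 [-0.9 17. ] 0.029
-0.03 169 [-0.9 16.8] 0.029
-0.02 166 [-0.9 16.7] 0.029
-0.01 166 [-0.9 16.5] 0.029
-0.0 175 [-0.9 16.4] 0.029
0.01 186 [-0.8 17.3] 0.029
0.02 590 [-40.9  57.7] 0.034
0.03 1090 [-42.4  59.2] 0.035
0.04 1173 [-41.9  59.1] 0.036
0.05 1204 [-42.3  59. ] 0.036
0.06 1213 [-42.   59.4] 0.036
0.07 1224 [-42.3  59.4] 0.036
0.08 1351 [-42.2  59.3] 0.036
0.09 1285 [-41.8  59.5] 0.036
0.1 1386 [-42.1  59.6] 0.036
0.11 1418 [-41.8  59.2] 0.035
0.12 1210 [-41.2  59.3] 0.035
0.13 285 [-30.   47.8] 0.022
```

View pics/w2.png

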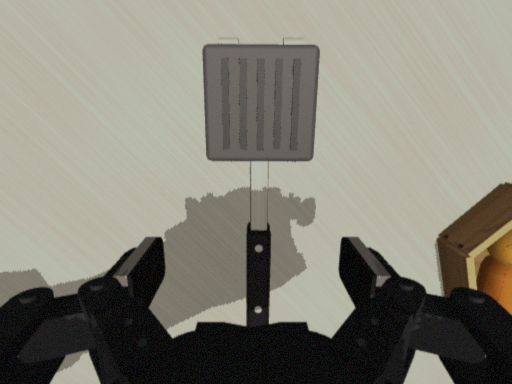

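The wrist view shows the iron aligned with the tool: shells at (260,100), neck at (258,195). The bread box at (440,240) is about 16 cm aside. The correction is x −1.9 cm, y +0.8 cm, then down.

>>> play_rows --pt "-1 0.4 1 0 0 0 1" --pt "-1.9 0.8 4 0 0 0 1" --pt "-1.9 0.8 8 0 0 0 1" --pt "-1.9 0.8 11 0 0 0 1" --pt "-1.9 0.8 13 0 0 0 1"

```text
clock: 3.75
position: [0.4646, -0.2316, 0.0418]
tool_rot: [-3.14, 0.001, 0.821]
force: [0.5, -0.1, -0.8]
grip_width: 0.0855
finger_force: 0.0
```

>>> play_rows --pt "0 0 0.5 0 0 0 1" --pt "0 0 1 0 0 0 1" --pt "0 0 1 0 0 0 1" --pt "0 0 1 0 0 0 1" --pt "0 0 1 0 0 0 1"

```text
clock: 4.25
position: [0.4664, -0.2315, 0.0352]
tool_rot: [3.14, -0.001, 0.821]
force: [0.7, -0.1, 0.2]
grip_width: 0.0852
finger_force: 0.0
```

>>> play_rows --pt "0 0 1 0 0 0 1" --pt "0 0 2.2 0 0 0 1" --pt "0 0 3 0 0 0 1" --pt "0 0 3 0 0 0 -0.2" --pt "0 0 3 0 0 0 -1" --squeeze 80

```text
clock: 4.75
position: [0.4657, -0.2313, 0.004]
tool_rot: [-3.141, 0.0, 0.821]
force: [0.1, -0.4, -0.3]
grip_width: 0.0594
finger_force: 0.0
```

>>> play_rows --pt "0 0 0 0 0 0 -1" --pt "0 0 0 0 0 0 -1" --pt "0 0 0 0 0 0 -1" --pt "0 0 0 0 0 0 -1" --pt "0 0 0 0 0 0 -1"

```text
clock: 5.25
position: [0.466, -0.2313, 0.0049]
tool_rot: [3.141, -0.0, 0.821]
force: [-2.3, 0.4, 8.7]
grip_width: 0.0162
finger_force: 79.4
```

>>> play_rows --pt "0 0 -0.5 0 0 0 -1" --pt "0 0 -1.5 0 0 0 -1" --pt "0 0 -3 0 0 0 -1" --pt "0 0 -5 0 0 0 -1" --pt "0 0 -7 0 0 0 -1"

```text
clock: 5.75
position: [0.4657, -0.2312, 0.0756]
tool_rot: [-3.141, 0.0, 0.821]
force: [1.1, -0.3, -6.1]
grip_width: 0.0163
finger_force: 78.5
```

>>> play_rows --pt "0 0 -3 0 0 0 -1" --pt "0 0 -6 0 0 0 -1" --pt "0 0 -9 0 0 0 -1" --pt "0 0 -11 0 0 0 -1" --pt "0 0 -12 0 0 0 -1"

```text
clock: 6.25
position: [0.4662, -0.2314, 0.1966]
tool_rot: [3.14, -0.001, 0.821]
force: [-0.1, -0.1, -7.0]
grip_width: 0.0169
finger_force: 78.8
```

```bash
cat > chk.py <<'E'
from h import *
from scipy.spatial.transform import Rotation as Ro
s=observe();print(s['clock'],s['position'],s['tool_rot'],s['force'],s['moment'],s['grip_width'],s['finger_force'])
p,d,ci=grab('wrist');W=cloud(d,ci)
T=Ro.from_euler('xyz',s['tool_rot']).as_matrix();Q=(W-s['position'])@T
m=(Q[...,2]>-.045)&(Q[...,2]<.01)&(abs(Q[...,1])<.07)&(Q[...,0]>.0)&(Q[...,0]<.16)
for x in np.arange(.01,.16,.01):
    k=m&(abs(Q[...,0]-x)<.005)
    if k.sum()>5: print(round(x,2),k.sum(),(np.percentile(Q[k][:,1],[1,99])*1000).round(1),(np.median(Q[k][:,2])*1000).round(1))
k=m&(Q[...,0]>.05)&(Q[...,0]<.125)
P=Q[k];A=np.c_[P[:,:2],np.ones(len(P))];f=np.linalg.lstsq(A,P[:,2],rcond=None)[0];print('plane slope tool',f)
P=W[k];A=np.c_[P[:,:2],np.ones(len(P))];f=np.linalg.lstsq(A,P[:,2],rcond=None)[0];print('plane slope world',f,P.mean(0))
E
python3 chk.py
```

```text
6.25 [ 0.4661679  -0.23144591  0.19658918] [ 3.13952642e+00 -1.03268475e-03  8.20631431e-01] [-0.13024583 -0.07136612 -7.00858406] [-0.05475666 -0.00349952 -0.06734663] 0.016879419069076154 78.76482725143433
0.01 3138 [-28.2  29.5] -24.9
0.02 900 [-8.2  9.6] -24.2
0.03 946 [-8.   9.5] -24.2
0.04 2963 [-48.   49.8] -29.3
0.05 6739 [-49.   50.5] -30.4
0.06 7281 [-49.   50.5] -30.6
0.07 7934 [-48.9  50.4] -30.6
0.08 8432 [-48.9  50.4] -30.6
0.09 9167 [-49.   50.4] -30.6
0.1 8731 [-48.9  50.5] -30.6
plane slope tool [-0.00060362  0.00040748 -0.03064439]
plane slope world [2.32447451e-03 6.47705879e-05 2.26165367e-01] [ 0.52039054 -0.17430466  0.22736371]
```

The lift is level and the grip firm; the underside sits 5.4 mm below the TCP. One quick burner and bottle check from the first images.

```bash
python3 - <<'E'
from h import *
for n in('scene','side'):
    z=np.load(n+'.npz');p=z['p'];W=z['W']
    hsv=cv2.cvtColor(p,cv2.COLOR_RGB2HSV)
    m=(hsv[...,0]>10)&(hsv[...,0]<28)&(hsv[...,1]>90)&(W[...,2]>.06)&(W[...,2]<.13)&(abs(W[...,0]-.574)<.04)&(abs(W[...,1]-.2)<.04)
    print(n,'cap',m.sum(),W[m].mean(0))
    m=(W[...,2]>.06)&(W[...,2]<.2)&(W[...,1]>.3)&(W[...,1]<.6)&(W[...,0]>.3)&(W[...,0]<.8)
    if m.sum(): print(' bottle',m.sum(),np.median(W[m],0),W[m].min(0))
E
```

```text
scene cap 55 [0.57559422 0.20224075 0.09208775]
 bottle 1129 [0.56491164 0.32370129 0.08209404] [0.38418646 0.30005079 0.06071046]
side cap 34 [0.57571119 0.19915565 0.0907289 ]
 bottle 276 [0.63402023 0.31042215 0.0743267 ] [0.47684875 0.30001203 0.06289826]
```

>>> play_rows --pt "0.5 -0.2 0 0 0 -0.05 -1" --pt "2 -0.6 0 0 0 -0.12 -1" --pt "4.5 -1.2 0 0 0 -0.22 -1" --pt "7 -2 0 0 0 -0.32 -1" --pt "10 -3 0 0 0 -0.4 -1"

```text
clock: 6.8
position: [0.5122, -0.1363, 0.1936]
tool_rot: [-3.14, 0.0, 1.226]
force: [0.9, 0.2, -5.1]
grip_width: 0.0165
finger_force: 78.6
```

>>> play_rows --pt "3 -0.3 0 0 0 -0.07 -1" --pt "7 -0.7 0 0 0 -0.15 -1" --pt "11 -1.2 0 0 0 -0.23 -1" --pt "15 -1.6 0 0 0 -0.3 -1" --pt "18 -1.9 0 0 0 -0.35 -1"

```text
clock: 7.3
position: [0.5559, 0.0417, 0.1935]
tool_rot: [-3.14, -0.001, 1.578]
force: [0.9, 0.4, -6.0]
grip_width: 0.0166
finger_force: 78.6
```

>>> play_rows --pt "0 0 0 0 0 0 -1" --pt "0 0 0 0 0 0 -1" --pt "0 0 0 0 0 0 -1" --pt "0 0 0 0 0 0 -1" --pt "0 0 0 0 0 0 -1"

```text
clock: 7.8
position: [0.5559, 0.0372, 0.1943]
tool_rot: [-3.141, 0.0, 1.57]
force: [-0.5, -0.5, -6.7]
grip_width: 0.0164
finger_force: 78.7
```

Target TCP is (0.575, 0.112, 0.1555), so the shift is x +7.5, y +1.9, z +3.9 cm.

>>> play_rows --pt "1 0.4 0.2 0 0 0 -1" --pt "3 0.9 1 0 0 0 -1" --pt "5 1.4 2 0 0 0 -1" --pt "6.6 1.8 3 0 0 0 -1" --pt "7.5 1.9 3.7 0 0 0 -1"

```text
clock: 8.3
position: [0.5751, 0.1148, 0.1564]
tool_rot: [-3.141, -0.0, 1.572]
force: [0.0, 0.0, -6.6]
grip_width: 0.0165
finger_force: 78.7
```

>>> play_rows --pt "0 0 0.2 0 0 0 -1" --pt "0 0 0.2 0 0 0 -1" --pt "0 0 0.2 0 0 0 -1" --pt "0 0 0.2 0 0 0 -1" --pt "0 0 0.2 0 0 0 -1"

```text
clock: 8.8
position: [0.5752, 0.1124, 0.1558]
tool_rot: [3.141, -0.0, 1.57]
force: [0.5, -0.2, -5.8]
grip_width: 0.0168
finger_force: 78.7
```

```bash
python3 chk.py; python3 - <<'E'
from h import *
a=grab('scene')[0];b=grab('side')[0]
cv2.imwrite('pics/f.png',np.hstack([cv2.resize(a[100:310,130:430],(400,280)),cv2.resize(b[90:300,110:410],(400,280))])[:,:,::-1])
E
```

```text
8.8 [0.57520298 0.11240872 0.15576909] [ 3.14105046e+00 -1.65472892e-05  1.57000923e+00] [ 0.50481437 -0.16912792 -5.83760919] [ 0.0043199  -0.03127506 -0.02700878] 0.016777312562345728 78.66357207298279
0.01 3135 [-27.6  29.5] -24.9
0.02 895 [-7.9  9.9] -24.1
0.03 949 [-7.7  9.8] -24.2
0.04 3385 [-48.1  50.3] -29.4
0.05 6737 [-48.6  50.8] -30.3
0.06 7319 [-48.6  50.9] -30.6
0.07 7946 [-48.6  50.8] -30.6
0.08 8464 [-48.7  50.8] -30.6
0.09 9223 [-48.6  50.9] -30.6
0.1 8055 [-48.7  50.9] -30.5
plane slope tool [ 7.40772378e-05  5.98185653e-04 -3.06546449e-02]
plane slope world [-5.66699448e-05 -5.75537003e-05  1.86462803e-01] [0.57632137 0.19082576 0.18641916]
```

View pics/f.png

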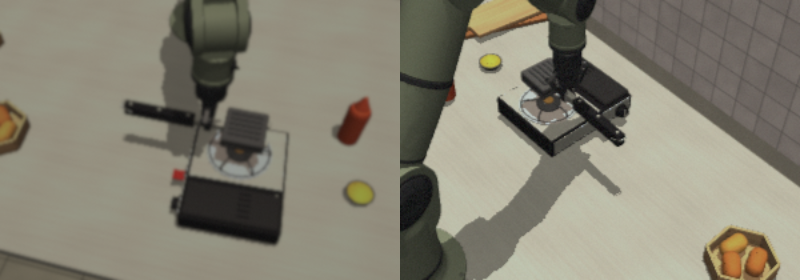

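The picture shows the iron held over the burner at (240,130). The lever is down at (178,175), and the box, tin and bottle look undisturbed.

```bash
python3 -c "
from workcell import bot
print(bot.job_done())"
```

```text
the job is handed in; nothing more can be done
None
```

Job handed in at about 9 s: the lever is latched down, and the iron is held level by its neck with its shells over the middle of the burner, about 5 cm above the pan support; the box, tin and bottle were left alone.

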